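# Switch the grinding-ball diverter to the other chute and feed the balls

## Task

The left mug has its share of grinding balls, so send the three balls waiting on the rail down the other chute. With the fingertips, first press the raised right-hand paddle of the seesaw gate down until the gate has rocked all the way over, and only then push the black knob of the feed shutter fully in, so that all three balls run into the right mug. Grasp and lift nothing, do not touch the balls, and leave the mugs and the other things on the bench where they stand.

Things in the scene. Friction and masses are not known exactly. Their poses are not given: they have to be found in the camera images.
- diverter: Fixed ball diverter, grey base 235 x 235 x 10 mm (x -55 to 180 mm, y +-118 mm). Origin on the bench under the gate's middle; x to the back along the feed rail, y left, z up. Gate pivot along x at z 145 mm. Hooded chutes 60 mm wide at y +-84 to +-209 mm, z 100 to 155 mm, end over the mugs. Feed rail at x 32 to 184 mm, 48 mm wide, top z about 205 mm, holds three balls behind the shutter blade.
- gate (a joint): Tilt of the seesaw gate, rad, about the x axis of the diverter: -0.28 left end down against its stop (the start, feeds the left chute), +0.28 right end down against its stop (feeds the right chute). A tumbler weight holds it on either side: once past 0 it falls over by itself. Pressing a paddle takes about 1 N.
- right_paddle (a point): Middle of the top face of the right paddle: flat aluminium plate 40 (x) by 36 (y) by 4 mm jutting to the robot's side of the gate, 64 mm right of the pivot, 52 mm in front of the gate's middle line. At z 0.168 m when raised, 0.133 m when the gate is fully over to the right. A ball-topped tumbler post stands at the gate's middle, 31 mm in front of that line, 70 mm above the pivot.
- left_paddle (a point): Middle of the upper face of the like paddle at the left end of the gate (low at the start).
- shutter (a joint): Travel of the feed shutter, m: 0 closed (blade stands in front of the balls), 0.040 fully in (open). It slides along -y of the diverter (to the right) against about 1.5 N of friction plus drag (6 N per m/s) and stays where it is left.
- push_knob (a point): Centre of the outer (left) face of the shutter's round black knob, 26 mm across, 12 mm thick, at z 0.2125 m, over the gate's left end. Push it right (-y of the diverter) by 40 mm, to y 66 mm. Closed, the face is at x -30, y 106 mm in the diverter's frame. From its back an 8 mm steel rod runs 92 mm along +x at y 90 mm, then right (-y) over the rail; a fixed post at x 62, y 38 mm guides it.
- right_mug_mid (a point): Centre, half-way up, of the empty aluminium mug under the right chute: loose, 87 mm high, 84 mm across, 85 g, handle to the front.
- left_mug_mid (a point): Centre of the like mug under the left chute (91 mm high), in which two balls lie already. (Room: a wall shelf hangs 0.49 m above the bench beyond world x = 0.61 m.)
- ball_0_center (a point): Centre of the first (nearest the gate) of the three waiting polished steel balls, 30 mm, 80 g, on the feed rail.
- ball_1_center (a point): Centre of the second of the three waiting polished steel balls, 30 mm, 80 g, on the feed rail.
- ball_2_center (a point): Centre of the third of the three waiting polished steel balls, 30 mm, 80 g, on the feed rail.
- crucible: Bystander: loose white porcelain crucible, 48 mm across, 36 mm high, origin under its centre.
- sample_tin: Bystander: loose round aluminium tin, 64 mm across, 30 mm high, origin under its centre, on the robot side of the diverter.
- marker: Bystander: loose felt marker, 134 mm long, 17 mm thick, along its own y.
There are look-alikes about, which are no part of the job. What is shaped like the part that bears ball_2_center but brown or green is not meant.

How it is judged (in metres and radians):
On the way, in this order (a step that is already met when the one before it is completed fails the run):
1. the gate has rocked over to the right while the shutter is still closed (value of joint gate above 0.22 rad and value of joint shutter below 0.01 m), for 0.2 s.
2. the shutter is pushed in with the gate still over (value of joint gate above 0.22 rad and value of joint shutter above 0.033 m), for 0.1 s.
At the end, for the whole second after the job is handed in: The gate lies over to the right (joint above 0.22), the shutter is in (above 33 mm), and all three balls lie at rest in the upright right mug (centres within 38 mm of its axis, below 85 mm) (all of step 2 and horizontal distance between each of ball_0_center, ball_1_center, ball_2_center and right_mug_mid below 0.038 m and height (world z) of each of ball_0_center, ball_1_center, ball_2_center below 0.085 m and linear speed of each of ball_0, ball_1, ball_2 below 0.05 m/s and angle between right_mug_mid's own z axis and vertical below 0.15 rad); the robot touches nothing.
It fails at once if a waiting ball goes down the left chute (y of any of ball_0_center, ball_1_center, ball_2_center in the frame of diverter above 0.075 m).
It fails at once if the robot touches a waiting ball (contact force between any of the fingers, the arm and ball_0 above 0.3 N or contact force between any of the fingers, the arm and ball_1 above 0.3 N or contact force between any of the fingers, the arm and ball_2 above 0.3 N).
It fails at once if a ball is lifted off the rail (height (world z) of any of ball_0_center, ball_1_center, ball_2_center above 0.225 m).
It fails at once if a mug is shifted more than 25 mm, lifted or tipped (distance of any of left_mug_mid, right_mug_mid from where it was at the start of the episode above 0.025 m or angle between any of left_mug_mid, right_mug_mid's own z axis and vertical above 0.35 rad).
It fails at once if a bystander is moved more than 25 mm (distance of any of crucible, sample_tin, marker from where it was at the start of the episode above 0.025 m).
It also fails if it takes over 40 s, if anything falls off the work surface, if the arm or the gripper's body presses on something with over 40 N, if the wrist force passes 120 N, or if a joint passes its speed limit or range.

## Robot

A 6-joint arm with a two-finger parallel gripper is mounted at the origin on a cart in front of the work surface, level with it; the furniture and walls round the work are solid. World frame = base frame: x ahead of the robot, y to its left, z up, the work surface at z = 0. Lengths are in m, angles in degrees, forces in N, time in s.
With the tool pointing down it reaches from about 0.225 to 0.875 m from the base axis. Payload 3.4 kg.
Tool frame: the origin (TCP) lies midway between the tips of the shut fingers; the grasp point (between the pads) lies arm.pinch_z behind it (arm.pinch_z is the distance from the TCP to the grasp point, in m); z points along the fingers, y is the line along which they close (so a half turn about z gives the same grasp; the last joint's range is limited). The gripper opens to 85 mm and grips with 20 to 120 N. Pads are 22 mm wide; open, the fingers measure 114 mm over their backs; the gripper's body (76 mm by 85 mm) begins 54 mm behind the grasp point. The pads swing forward as they close: fully open they stand 13 mm farther back than shut.
Start: joints at [-81.933, 15.808, 86.224, -0, 77.962, -6.933], TCP at [0.149, -0.555, 0.231] pointing down, gripper open.
Joint ranges: [-165.64, 165.64], [-43.16, 119.46], [12.63, 154.43], [-67.54, 247.53], [6.08, 155.33], [-154.97, 154.97]. Speed limits (degrees/s): [147.25, 147.25, 180, 180, 180, 180].

## Interface

Orientations are given as [roll, pitch, yaw] about the fixed x, y, z axes, in that order (R = Rz(yaw) Ry(pitch) Rx(roll)).
In Python, from bench import arm gives the robot as it stands.
- The arm moves only by the tool play_rows, never from a script. Its arguments are lists of equal length, an entry for each row: "slide": the shift along the world's x, y, z in m, a list of three; "rot": the turn, a rotation vector about the world's x, y, z in degrees, a list of three; "gripper": the closure, from 0 (fully open) to 1 (shut). In form: {"slide": [[dx, dy, dz], ...], "rot": [[rx, ry, rz], ...], "gripper": [gripper, ...]}. A call has 1 to 8 rows; each row is the pose to reach, as a shift and turn from the pose commanded when the call began; what a row does not reach only later rows make up. A row lasts 1/8 s, in which the tool goes at most 62.5 mm and 10.7 degrees, less where a joint would pass 70% of its speed; a pose out of reach is approached as far as the arm can. A call with a gripper value outside its range is refused whole. The fingers move at their own pace and stop on an object; "squeeze" is the grip in N (left out, the last holds). Time passes only in rows, so rows that repeat a pose let the fingers close. It gives the time, the measured TCP pose, the force, the opening and the grip force at its end, in the units of the state.
- arm.state(): the state, without advancing time (a new reading comes with each control period).
- arm.read_camera(name): name is "side" or "top"; returns (picture, depth): 384x512x3 uint8, red, green, blue; 384x512 float32, m along the optical axis (not along the pixel's ray), 0 where there is no reading.
- arm.calibration(name): a dict with "fx", "fy", "cx", "cy" (pixels), "view" (4x4, takes a point from world to camera coordinates). Camera axes: x right, y up, looking along -z (the intrinsics and any distortion apply to the point x, -y, -z); pixel columns grow to the right and rows downward; lengths in m; the calibration is good to about 2 mm. A picture is of the moment at which its call begins. calibration takes no time and is no camera call.
- arm.job_done(): hands the job in; it is judged then, once.
Trained networks look in the newest picture that a camera, given by its name, has taken for a name from the list of things; names that differ only in an ending like _2 or _b are one class to them, and where a whole thing is asked for, a point or a joint stands for the part that bears it (a point fixed in the world has none). Each returns a list of dicts, best first, with "p" (0 to 1); they miss things now and then, are a little off and sometimes report something else, mostly with a low value. They report only what shows in the picture. A call takes as long as a camera call. They do not tell look-alikes from the thing itself.
- arm.outline_of(camera, name): "pixels" (384x512 bool, what is visible of it) and "point" ([column, row] in pixels, amid what is visible of it).
- arm.landmark_of(camera, name): "point" ([column, row] in pixels: a listed point, or the origin of a listed thing).
The state is a dict: "t": time; "q": joint angles; "dq": joint speeds; "joint_efforts": joint torques, N m; "ee_pos": TCP position; "eef_rot": TCP orientation; "contact_force": force on the tool from outside, world axes, zero at the start; "moment": the same for the moment, N m; "width": finger opening in m; "gripper_force": force on a finger pad.
Only numpy, scipy, OpenCV 4.12 (cv2) and the standard library are available. Lean on these libraries where they do the work, as an engineer would, in place of code of your own. Each camera call takes 0.05 s, during which the arm holds its last target. There are 200 camera calls.

## Working session

There is one attempt and no reset: what is moved stays moved. The work goes in short steps, Python scripts to look and compute and a tool call to move; the robot and the scene stay as the last step left them, time stands still between calls to the robot, and variables do not carry over. Pictures are saved under pics/ and viewed, at most 10 in all, crops included, and the job is handed in when it is done.

Besides the shell and the picture viewer there is one more tool, called after ">>>" in YAML: its name, and indented under it one key for each argument. play_rows: Moves the arm, as the interface text tells. Its arguments: {"type":"object","properties":{"slide":{"type":"array"},"rot":{"type":"array"},"gripper":{"type":"array"},"squeeze":{"type":"number"}},"required":["slide","rot","gripper"]}

```bash
mkdir -p pics; cat > h.py <<'E'
import numpy as np, cv2
from bench import arm
def world(cam,px,d,):
    c=arm.calibration(cam); u,v=px
    p=np.array([(u-c['cx'])/c['fx']*d, -(v-c['cy'])/c['fy']*d, -d,1])
    return (np.linalg.inv(c['view'])@p)[:3]
def ray_z(cam,px,z):
    a=world(cam,px,.1);b=world(cam,px,1.)
    return a+(b-a)*(z-a[2])/(b[2]-a[2])
def proj(cam,P):
    c=arm.calibration(cam); q=c['view']@np.append(P,1)
    return np.array([c['cx']+c['fx']*q[0]/-q[2], c['cy']+c['fy']*-q[1]/-q[2]])
E
python3 - <<'E'
from h import *
print(arm.state()['t'],arm.pinch_z, [k for k in arm.calibration('top')])
Z=dict(right_paddle=.168,left_paddle=.133,push_knob=.2125,right_mug_mid=.0435,left_mug_mid=.0455,ball_0_center=.22,crucible=0,sample_tin=0,marker=.008,diverter=0)
ims=[]
for cam in('top','side'):
    im,d=arm.read_camera(cam); ims.append(im)
    np.save(cam+'_d.npy',d)
    cv2.imwrite(f'pics/{cam}1.png',cv2.resize(im[:,:,::-1],(800,600),interpolation=cv2.INTER_CUBIC))
    for n,z in Z.items():
        for r in arm.landmark_of(cam,n)[:3]:
            if r['p']<.2: continue
            p=r['point']; i,j=int(round(p[1])),int(round(p[0]))
            dd=d[min(max(i,0),383),min(max(j,0),511)]
            print(cam,n,round(r['p'],2),np.round(p,1),'z-ray',ray_z(cam,p,z).round(3),'depth',world(cam,p,dd).round(3) if dd>0 else None)
E
```

```text
0.0 0.0187 ['fx', 'fy', 'cx', 'cy', 'view']
top right_paddle 0.8 [287.6 234.6] z-ray [ 0.445 -0.127  0.168] depth [ 0.445 -0.127  0.168]
top left_paddle 0.56 [237.7 238.8] z-ray [ 0.434 -0.007  0.133] depth [ 0.434 -0.007  0.136]
top push_knob 0.73 [216.2 230.9] z-ray [0.448 0.038 0.213] depth [0.447 0.037 0.224]
top right_mug_mid 0.89 [329.5 217.6] z-ray [ 0.499 -0.247  0.044] depth [ 0.504 -0.254  0.001]
top left_mug_mid 0.87 [201.5 232.7] z-ray [0.453 0.094 0.046] depth [0.447 0.08  0.148]
top ball_0_center 0.54 [258.  180.7] z-ray [ 0.563 -0.055  0.22 ] depth [ 0.566 -0.055  0.204]
top crucible 0.69 [318.2 164.6] z-ray [ 0.654 -0.225  0.   ] depth [ 0.653 -0.224  0.005]
top sample_tin 0.81 [262.7 255.9] z-ray [ 0.396 -0.071  0.   ] depth [ 0.395 -0.07   0.03 ]
top marker 0.65 [261.9 255.6] z-ray [ 0.396 -0.068  0.008] depth [ 0.396 -0.068  0.03 ]
top marker 0.56 [167.9 247.2] z-ray [0.414 0.189 0.008] depth [0.414 0.188 0.017]
top diverter 0.75 [258.8 218.7] z-ray [ 0.498 -0.059  0.   ] depth [ 0.483 -0.058  0.148]
side right_paddle 0.84 [300.6 181.6] z-ray [ 0.446 -0.135  0.168] depth [ 0.446 -0.136  0.168]
side left_paddle 0.66 [299.1 215.3] z-ray [ 0.432 -0.004  0.133] depth [ 0.432 -0.008  0.131]
side push_knob 0.51 [291.7 196.3] z-ray [0.45  0.04  0.213] depth [0.45  0.04  0.212]
side right_mug_mid 0.5 [289.1 197.2] z-ray [ 0.491 -0.259  0.043] depth [0.457 0.038 0.208]
side left_mug_mid 0.57 [281.9 263.5] z-ray [0.457 0.101 0.045] depth [0.452 0.143 0.077]
side ball_0_center 0.43 [251.1 185.5] z-ray [0.56  0.022 0.22 ] depth [ 0.572 -0.034  0.19 ]
side crucible 0.47 [239.5 206.3] z-ray [ 0.654 -0.234  0.   ] depth [ 0.645 -0.199  0.021]
side sample_tin 0.79 [310.3 242. ] z-ray [ 0.399 -0.08   0.   ] depth [ 0.397 -0.041  0.027]
side marker 0.74 [293.  307.7] z-ray [0.41  0.217 0.008] depth [0.411 0.209 0.001]
side diverter 0.66 [279.2 239.3] z-ray [ 0.491 -0.072  0.   ] depth [0.461 0.148 0.151]
```

View pics/top1.png

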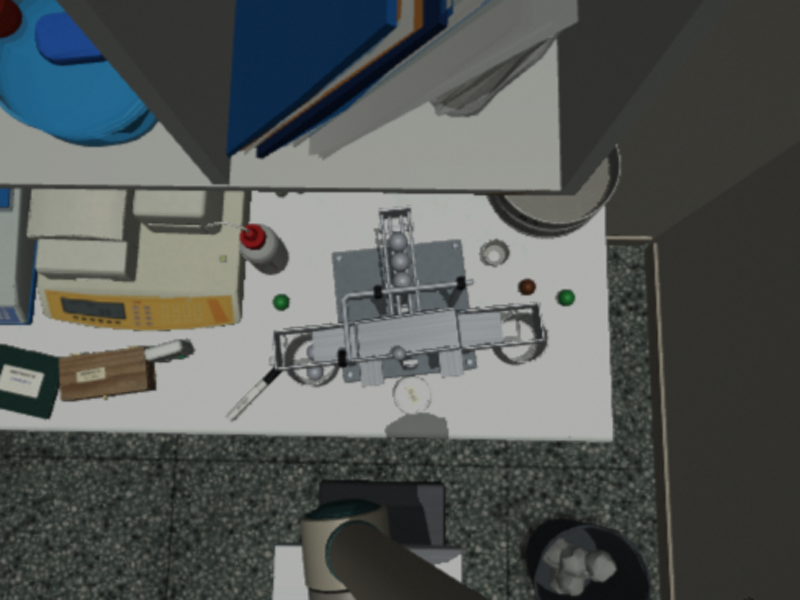

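View pics/side1.png

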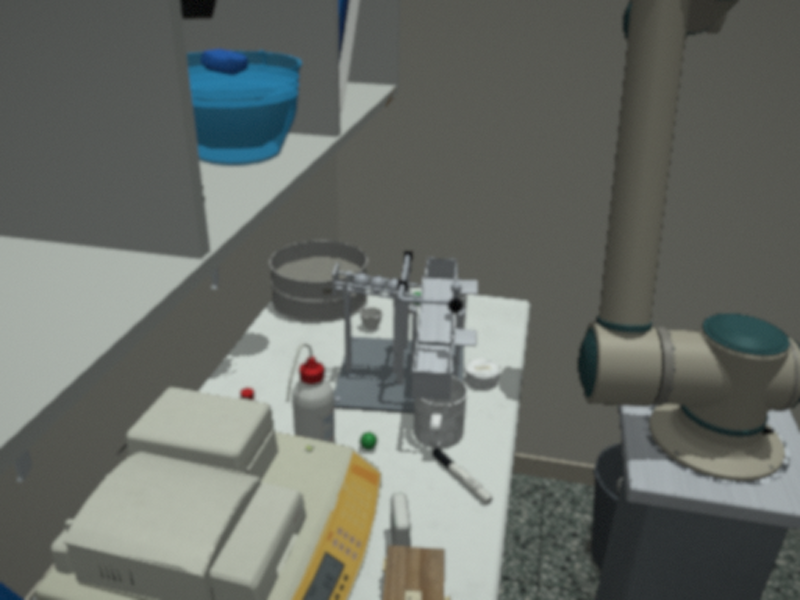

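The top view shows the three steel balls on the rail at px (398, 240–282), the right paddle at (452, 362) and the knob at (342, 357). The networks agree with this. The side view shows the knob at (456, 305) and the raised right paddle at (465, 287).

```bash
python3 - <<'E'
from h import *
s=arm.state();print(s['ee_pos'],s['eef_rot'],s['width'])
# fit diverter pose from averaged landmarks
L=np.array([[-.052,-.064],[-.052,.064],[-.030,.106]]);W=np.array([[.4455,-.131],[.433,-.006],[.449,.039]])
a,b=L-L.mean(0),W-W.mean(0)
y=np.arctan2((a[:,0]*b[:,1]-a[:,1]*b[:,0]).sum(),(a*b).sum())
R=np.array([[np.cos(y),-np.sin(y)],[np.sin(y),np.cos(y)]]);t=W.mean(0)-R@L.mean(0)
print('yaw',np.degrees(y),'o',t,'res',(L@R.T+t-W).round(4).tolist())
for n,p in dict(press=(-.056,-.068),kpre=(-.030,.150),kend=(-.030,.066),face=(-.030,.106),ball0=(.05,0)).items():
    w=R@p+t; print(n,w.round(4),(w-np.array(s['ee_pos'])[:2]).round(4))
E
```

```text
[ 0.14881206 -0.55545451  0.23135844] [1.79991735e+02 3.62487404e-04 1.49986688e+01] 0.08578527223383912
yaw 6.120087842158453 o [ 0.49067908 -0.06303659] res [[0.0003, -0.0012], [-0.0008, 0.0011], [0.0005, 0.0002]]
press [ 0.4422 -0.1366] [0.2934 0.4188]
kpre [0.4449 0.0829] [0.296  0.6384]
kend [ 0.4538 -0.0006] [0.305  0.5548]
face [0.4495 0.0392] [0.3007 0.5946]
ball0 [ 0.5404 -0.0577] [0.3916 0.4977]
```

>>> play_rows:
  slide:
    - [0.03,0.045,0.02]
    - [0.065,0.095,0.03]
    - [0.1,0.14,0.03]
    - [0.135,0.19,0.03]
    - [0.17,0.24,0.03]
    - [0.205,0.29,0.03]
    - [0.24,0.34,0.03]
    - [0.27,0.385,0.03]
  rot:
    - [0,0,-2]
    - [0,0,-4]
    - [0,0,-6]
    - [0,0,-9]
    - [0,0,-9]
    - [0,0,-9]
    - [0,0,-9]
    - [0,0,-9]
  gripper: [1,1,1,1,1,1,1,1]

```text
t: 2.1
ee_pos: [0.4199, -0.1686, 0.2617]
eef_rot: [180.0, -0.1, 6.0]
contact_force: [0.8, -0.6, -0.0]
width: -0.0002
gripper_force: 0.0
```

>>> play_rows:
  slide:
    - [0.022,0.033,0]
    - [0.023,0.034,-0.03]
    - [0.023,0.034,-0.06]
    - [0.023,0.034,-0.075]
    - [0.023,0.034,-0.075]
  rot:
    - [0,0,0]
    - [0,0,0]
    - [0,0,0]
    - [0,0,0]
    - [0,0,0]
  gripper: [1,1,1,1,1]

```text
t: 2.72
ee_pos: [0.4413, -0.1363, 0.1857]
eef_rot: [-179.9, 0.1, 6.0]
contact_force: [0.2, 0.0, 0.7]
width: -0.0
gripper_force: 0.0
```

```bash
python3 - <<'E'
from h import *
a=[]
for cam,(x,y) in dict(top=(190,150),side=(200,120)).items():
    im,d=arm.read_camera(cam)
    a.append(cv2.resize(im[y:y+140,x:x+140,::-1],(400,400),interpolation=cv2.INTER_CUBIC))
cv2.imwrite('pics/b.png',np.hstack(a)); print(arm.state()['contact_force'])
E
```

```text
[0.36829034 0.50201572 0.12732994]
```

View pics/b.png

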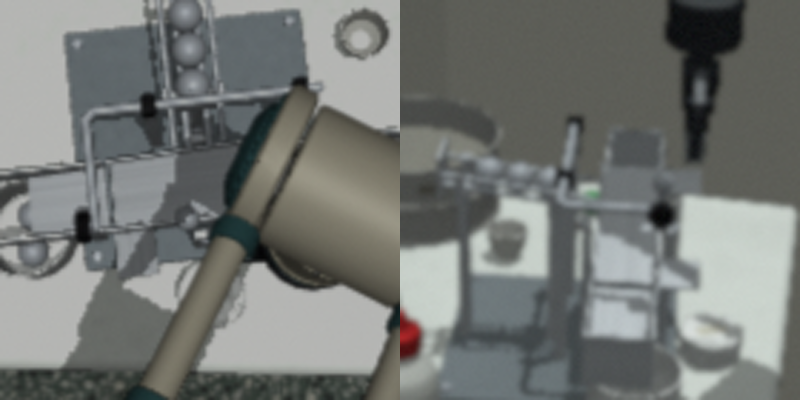

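The side crop shows the fingertips at (695, 155), just above the right paddle at about (690, 175). Pressing next.

>>> play_rows:
  slide:
    - [0,0,-0.01]
    - [0,0,-0.02]
    - [0,0,-0.03]
    - [0,0,-0.04]
    - [0,0,-0.047]
    - [0,0,-0.05]
    - [0,0,-0.05]
    - [0,0,-0.05]
  rot:
    - [0,0,0]
    - [0,0,0]
    - [0,0,0]
    - [0,0,0]
    - [0,0,0]
    - [0,0,0]
    - [0,0,0]
    - [0,0,0]
  gripper: [1,1,1,1,1,1,1,1]

```text
t: 3.82
ee_pos: [0.4421, -0.1365, 0.1366]
eef_rot: [180.0, -0.0, 6.0]
contact_force: [0.2, -0.3, -0.4]
width: 0.0
gripper_force: 0.0
```

>>> play_rows:
  slide:
    - [0,0,0.04]
    - [0,0,0.09]
    - [0,0,0.13]
    - [-0.02,0.05,0.145]
    - [-0.02,0.1,0.145]
    - [-0.015,0.15,0.145]
    - [0,0.19,0.145]
    - [0.003,0.22,0.145]
  rot:
    - [0,0,0]
    - [0,0,0]
    - [0,0,0]
    - [0,0,0]
    - [0,0,0]
    - [0,0,0]
    - [0,0,0]
    - [0,0,0]
  gripper: [1,1,1,1,1,1,1,1]

```text
t: 4.82
ee_pos: [0.4454, 0.0853, 0.2818]
eef_rot: [-180.0, -0.1, 6.1]
contact_force: [0.8, 0.0, -0.2]
width: 0.0002
gripper_force: 0.0
```

```bash
python3 - <<'E'
from h import *
a=[]
for cam,(x,y) in dict(top=(190,150),side=(200,120)).items():
    im,d=arm.read_camera(cam)
    a.append(cv2.resize(im[y:y+140,x:x+140,::-1],(400,400),interpolation=cv2.INTER_CUBIC))
    for n,z in dict(right_paddle=.133,push_knob=.2125).items():
        for r in arm.landmark_of(cam,n)[:1]:
            p=r['point']; dd=d[int(p[1]),int(p[0])]
            print(cam,n,round(r['p'],2),ray_z(cam,p,z).round(3),world(cam,p,dd).round(3))
cv2.imwrite('pics/c.png',np.hstack(a)); print(arm.state()['ee_pos'])
E
```

```text
top right_paddle 0.73 [ 0.453 -0.127  0.133] [ 0.384 -0.055  1.16 ]
top push_knob 0.84 [0.461 0.041 0.213] [0.448 0.024 0.375]
side right_paddle 0.76 [ 0.457 -0.122  0.133] [ 0.458 -0.132  0.127]
side push_knob 0.75 [0.443 0.043 0.213] [0.443 0.042 0.212]
[0.44468985 0.08272275 0.28141853]
```

View pics/c.png

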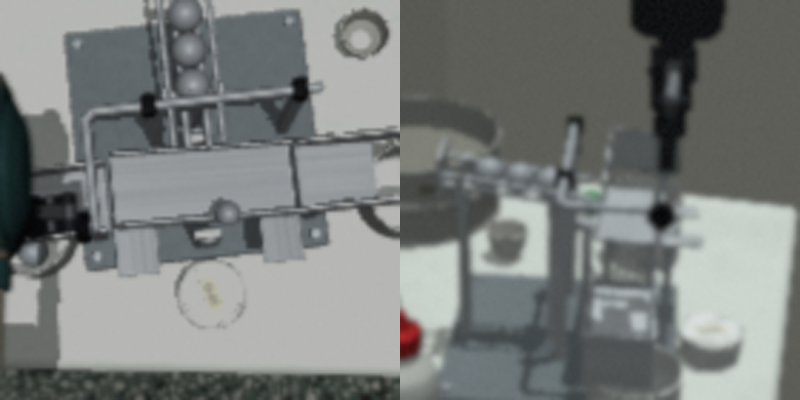

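The gate is over: the tumbler ball has moved to the right at (225, 210) and the right paddle is low. The knob is still closed at (660, 215) in the side crop, with the fingers above and to its left.

>>> play_rows:
  slide:
    - [0,0,-0.04]
    - [0,0,-0.078]
    - [0,0,-0.078]
    - [0.002,-0.015,-0.078]
    - [0.003,-0.03,-0.078]
    - [0.004,-0.04,-0.078]
    - [0.005,-0.05,-0.078]
    - [0.006,-0.06,-0.078]
  rot:
    - [0,0,0]
    - [0,0,0]
    - [0,0,0]
    - [0,0,0]
    - [0,0,0]
    - [0,0,0]
    - [0,0,0]
    - [0,0,0]
  gripper: [1,1,1,1,1,1,1,1]

```text
t: 6.12
ee_pos: [0.4512, 0.0229, 0.2037]
eef_rot: [180.0, -0.1, 6.0]
contact_force: [1.3, 2.2, 0.6]
width: 0.0004
gripper_force: 1.0
```

>>> play_rows:
  slide:
    - [0.001,-0.006,0]
    - [0.001,-0.01,0]
    - [0.001,-0.01,0]
  rot:
    - [0,0,0]
    - [0,0,0]
    - [0,0,0]
  gripper: [1,1,1]

```text
t: 6.5
ee_pos: [0.4518, 0.0138, 0.2032]
eef_rot: [-180.0, 0.0, 6.0]
contact_force: [1.5, 3.2, 0.0]
width: 0.0
gripper_force: 1.3
```

```bash
python3 - <<'E'
from h import *
a=[]
for cam,(x,y) in dict(top=(190,150),side=(200,120)).items():
    im,d=arm.read_camera(cam)
    a.append(cv2.resize(im[y:y+140,x:x+140,::-1],(400,400),interpolation=cv2.INTER_CUBIC))
    for r in arm.landmark_of(cam,'push_knob')[:1]:
        print(cam,round(r['p'],2),ray_z(cam,r['point'],.2125).round(3))
cv2.imwrite('pics/d.png',np.hstack(a)); print(arm.state()['contact_force'])
E
```

```text
side 0.47 [0.45  0.009 0.213]
[0.86370511 1.79959594 0.25926444]
```

View pics/d.png

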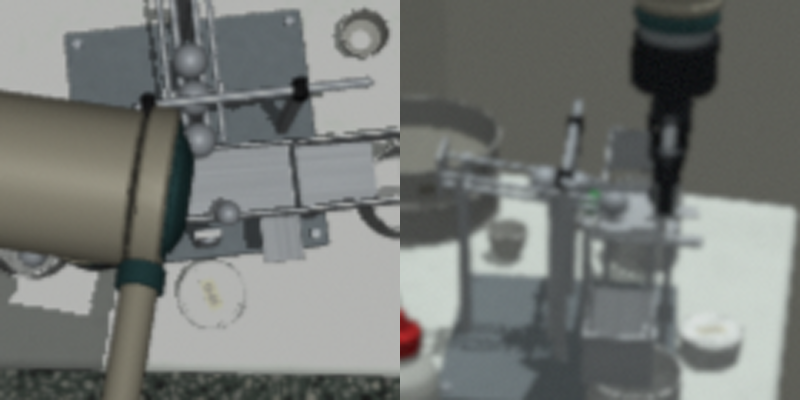

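The balls are running, with the first at about (200, 140) entering the gate. I'll push a little further to find the end stop.

>>> play_rows:
  slide:
    - [0,-0.002,0]
    - [0,-0.004,0]
    - [0,-0.005,0]
    - [0,-0.005,0]
  rot:
    - [0,0,0]
    - [0,0,0]
    - [0,0,0]
    - [0,0,0]
  gripper: [1,1,1,1]

```text
t: 7.2
ee_pos: [0.4518, 0.0135, 0.2033]
eef_rot: [-179.4, -0.1, 5.9]
contact_force: [1.5, 15.4, 2.9]
width: 0.0001
gripper_force: 7.6
```

The stop is reached: 15 N and no further travel. Backing off to the left, then up.

>>> play_rows:
  slide:
    - [0,0.03,0]
    - [-0.005,0.07,0]
    - [-0.005,0.075,0.05]
    - [-0.02,0.1,0.1]
    - [-0.07,0.12,0.1]
    - [-0.12,0.14,0.1]
    - [-0.14,0.16,0.1]
    - [-0.14,0.16,0.1]
  rot:
    - [0,0,0]
    - [0,0,0]
    - [0,0,0]
    - [0,0,0]
    - [0,0,0]
    - [0,0,0]
    - [0,0,0]
    - [0,0,0]
  gripper: [1,1,1,1,1,1,1,1]

```text
t: 8.2
ee_pos: [0.3104, 0.1683, 0.3034]
eef_rot: [179.9, -0.0, 6.2]
contact_force: [-0.0, 0.2, 0.4]
width: -0.0002
gripper_force: 0.0
```

>>> play_rows:
  slide:
    - [0,0,0]
    - [0,0,0]
    - [0,0,0]
    - [0,0,0]
    - [0,0,0]
    - [0,0,0]
    - [0,0,0]
    - [0,0,0]
  rot:
    - [0,0,0]
    - [0,0,0]
    - [0,0,0]
    - [0,0,0]
    - [0,0,0]
    - [0,0,0]
    - [0,0,0]
    - [0,0,0]
  gripper: [1,1,1,1,1,1,1,1]

```text
t: 9.2
ee_pos: [0.3118, 0.1686, 0.3034]
eef_rot: [180.0, -0.0, 6.0]
contact_force: [0.5, -0.5, -0.0]
width: 0.0001
gripper_force: 0.0
```

```bash
python3 - <<'E'
from h import *
im,d=arm.read_camera('top')
cv2.imwrite('pics/e.png',cv2.resize(im[140:280,170:357,::-1],(800,600),interpolation=cv2.INTER_CUBIC))
for n,z in (('push_knob',.2125),('right_mug_mid',.0435),('ball_0_center',.02)):
    for r in arm.landmark_of('top',n)[:5]: print(n,round(r['p'],2),ray_z('top',r['point'],z).round(3))
E
```

```text
push_knob 0.66 [ 0.46  -0.003  0.213]
right_mug_mid 0.7 [ 0.508 -0.256  0.044]
right_mug_mid 0.38 [ 0.51  -0.271  0.044]
right_mug_mid 0.23 [0.409 0.186 0.044]
ball_0_center 0.62 [ 0.485 -0.256  0.02 ]
```

View pics/e.png

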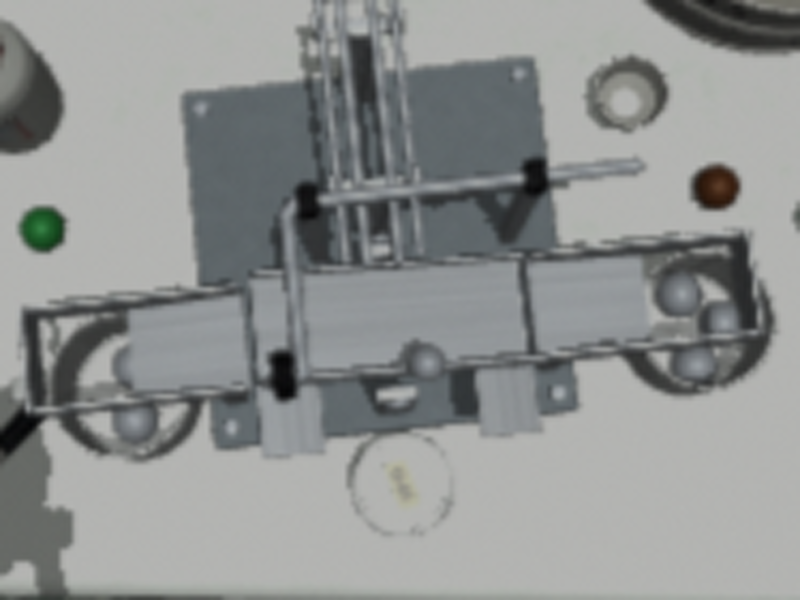

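All three balls lie in the right mug at (680, 292), (720, 320) and (697, 358). The gate is over to the right, the knob is in at (283, 375), and the rail is empty.

```bash
python3 -c "
from bench import arm
print(arm.job_done())"
```

```text
the job is handed in; nothing more can be done
None
```

I rocked the gate fully over to the right, then pushed the shutter in to its stop; the last picture shows all three balls in the right mug, and I have handed the job in (no verdict was returned).

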